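# Put the letter-sealing set back in its fitted tray

### The job

Put the letter-sealing set back in its fitted wooden tray: the longer and the shorter stick of red wax, the silver stamp box and the wooden-handled seal each go into the one pocket cut to its size and shape, down flat on the felt, the seal standing upright on its foot. Leave the fountain pen and the leather card case where they lie.

Things in the scene. Friction and masses are not known exactly. Their poses are not given: they have to be found in the camera images.
- wax_long_mid (a point): The longer stick of red sealing wax, a square bar 11 x 82 x 11 mm, lying on the desk. Its point is the centre of the bar, half-way up (5.5 mm); its y axis runs along the stick, z up. About 30 g.
- wax_short_mid (a point): The shorter stick of red sealing wax, a square bar 11 x 62 x 11 mm, lying on the desk. Its point is the centre of the bar, half-way up (5.5 mm); its y axis runs along the stick, z up. About 30 g.
- seal_mid (a point): The hand seal: a round brass foot 27 mm across with a turned brown wooden handle, 78 mm tall, standing upright on its foot. Its point is on its axis half-way up (39 mm above its underside); z points up along the handle. Grip the round handle (up to 28 mm thick) from above, 40 to 65 mm above the underside. About 110 g.
- stamp_box_mid (a point): The small plain silver stamp box, 36 x 54 x 25 mm, one solid piece (its lid does not open), lying on the desk. Its point is its centre, half-way up (12.5 mm); x runs along the 36 mm side, y along the 54 mm side, z up. About 90 g.
- long_pocket_floor (a point): Tray insert with the long narrow pocket, 96 mm x 25 mm, for the longer wax stick. Point: centre of its felt floor, 8 mm above the desk; rim 12 mm above the floor. x along its length, y its width, z up. A finger channel, 44 mm wide along x, is cut to floor level across the insert's middle, so fingers fit beside a thing held at its middle. 
- short_pocket_floor (a point): Tray insert with the short narrow pocket, 76 mm x 25 mm, for the shorter wax stick. Point: centre of its felt floor, 8 mm above the desk; rim 12 mm above the floor. x along its length, y its width, z up. A finger channel, 44 mm wide along x, is cut to floor level across the insert's middle, so fingers fit beside a thing held at its middle. 
- box_pocket_floor (a point): Tray insert with the wide rectangular pocket, 68 mm x 50 mm, for the stamp box. Point: centre of its felt floor, 8 mm above the desk; rim 12 mm above the floor. x along its length, y its width, z up. A finger channel, 44 mm wide along x, is cut to floor level across the insert's middle, so fingers fit beside a thing held at its middle. 
- round_pocket_floor (a point): Tray insert with the round pocket, 42 mm across, for the seal. Point: centre of its felt floor, 8 mm above the desk; rim 12 mm above the floor. x along its length, y its width, z up. No finger channel. The four inserts, each 118 mm long and 88 mm wide, lie fixed side by side, lengths parallel, in any order, in one low dark tray with an 8 mm lip.
- pen_mid (a point): A dark capped fountain pen, 13 x 136 x 16 mm, lying on the desk; not part of the set, to be left where it lies. Its point is its centre, half-way up (7 mm); y runs along the pen.
- card_case_mid (a point): A flat brown leather card case, 65 x 92 x 24 mm, lying on the desk; not part of the set, to be left where it lies. Its point is its centre, half-way up (11 mm); y runs along the 92 mm side.
Not all that is in view belongs to the job. Of the things that look like the part that bears stamp_box_mid, the smallest one is meant.

How it is judged:
By the outcome, as a careful person would: the job done as asked, in the order asked, and still so for the second after the job is handed in, with the robot touching nothing.
It also fails if it takes over 104 s, if anything falls off the work surface, if the arm or the gripper's body presses on something with over 40 N, if the wrist force passes 120 N, or if a joint passes its speed limit or range.

### The arm

A 7-joint arm with a two-finger parallel gripper is mounted at the origin on the work surface; the furniture and walls round the work are solid. World frame = base frame: x ahead of the robot, y to its left, z up, the work surface at z = 0. Lengths are in m, angles in degrees, forces in N, time in s.
With the tool pointing down it reaches from about 0.425 to 0.875 m from the base axis. Payload 4.7 kg.
Tool frame: the origin (TCP) lies at the very end of the fingers, on their centre line; the grasp point (between the pads) lies 19 mm behind it (pinch_z is the distance from the TCP to the grasp point, in m); z points along the fingers, y is the direction in which the jaws open and shut (so a half turn about z gives the same grasp; the last joint's range is limited). The gripper opens to 87 mm and grips with 3 to 60 N. Pads are 19 mm wide; open, the fingers measure 117 mm over their backs; the gripper's body (75 mm by 190 mm) begins 51 mm behind the grasp point.
Start: joints at [-63.02, 18.392, -4.016, 83.108, 1.295, 78.541, -3.26], TCP at [0.287, 0.583, 0.223] pointing down, gripper open.
Joint ranges: [-163.93, 163.93], [-17.29, 119.83], [-79.2, 71.16], [3.27, 140.29], [-89.18, 269.18], [5.43, 117.66], [-154.24, 154.24]. Speed limits (degrees/s): [147.25, 147.25, 180, 180, 180, 180, 180].

### API

Orientations are given as [roll, pitch, yaw] about the fixed x, y, z axes, in that order (R = Rz(yaw) Ry(pitch) Rx(roll)).
In Python, from cell import get_obs, read_camera, camera_params, sign_off, pinch_z gives the robot as it stands.
- The arm moves only by the shell command python3 -m handwheel 'ROWS' [FORCE]. ROWS is JSON, a list of rows, each a list of 5 numbers: the finger opening in m, from 0 to 0.087, then the shift along the tool's x, y, z in m, then the turn about the tool's z in rad. In form: [[jaw, tx, ty, tz, twist], ...]. A call has 1 to 20 rows; each row is the pose to reach, as a shift and turn from the pose commanded when the call began, along the tool's axes at that moment; what a row does not reach only later rows make up. A row lasts 1/10 s, in which the tool goes at most 50 mm and 8.59 degrees, less where a joint would pass 70% of its speed; a pose out of reach is approached as far as the arm can. A call with a gripper value outside its range is refused whole. The fingers move at their own pace and stop on an object; FORCE is the grip in N (left out, the last holds). Time passes only in rows, so rows that repeat a pose let the fingers close. It gives the time, the measured TCP pose, the force and the opening at its end, in the units of the state.
- get_obs(): the state, without advancing time (a new reading comes with each control period).
- read_camera(name): name is "scene" or "side" or "wrist"; returns the picture (480x640x3 uint8, blue, green, red); there is no depth.
- camera_params(name): a dict with "camera_matrix" (3x3 intrinsics, pixels), "R" (3x3) and "t" (3): a world point X has camera coordinates R X + t. Camera axes: x right, y down, z forward; pixel columns grow to the right and rows downward; lengths in m; the calibration is good to about 2 mm. A picture is of the moment at which its call begins: read the wrist's pose just before it. camera_params takes no time and is no camera call; for the wrist camera it gives the pose at the moment of the call.
- sign_off(): hands the job in, once; it reports no verdict.
The state is a dict: "time_s": time; "qpos": joint angles; "joint_velocities": joint speeds; "effort": joint torques, N m; "tool_pos": TCP position; "tool_rot": TCP orientation; "force": force on the tool from outside, world axes, zero at the start; "wrist_torque": the same for the moment, N m; "grip_width": finger opening in m.
Only numpy, scipy, OpenCV 4.12 (cv2) and the standard library are available. Lean on these libraries where they do the work, as an engineer would, in place of code of your own. Each camera call takes 0.05 s, during which the arm holds its last target.

## Working session

There is one attempt and no reset: what is moved stays moved. The work goes in short steps, Python scripts to look and compute and a shell command to move; the robot and the scene stay as the last step left them, time stands still between calls to the robot, and variables do not carry over. Pictures are saved under pics/ and viewed, and the job is handed in when it is done.

```bash
ls; mkdir -p pics; python3 - <<'E'
from cell import *
import cv2
print(get_obs()); print(pinch_z)
for n in ["scene","side","wrist"]:
    p=camera_params(n); print(n,p)
    cv2.imwrite(f"pics/{n}0.png",read_camera(n))
E
```

```text
pics
{'time_s': 0.0, 'qpos': array([-63.01925777,  18.43889326,  -4.01653033,  83.17408888,
         1.29707271,  78.54063076,  -3.25897524]), 'joint_velocities': array([ 0.08231912,  0.01649617,  0.08394628,  0.01962644, -0.049462  ,
       -0.08251191,  0.04021506]), 'effort': array([-3.95279176e-05, -4.91298866e+01, -4.04076995e-01, -3.12520480e+01,
       -6.39447151e-02,  4.37510514e-02,  1.70465250e-04]), 'tool_pos': array([0.28650927, 0.58284003, 0.22147067]), 'tool_rot': array([-1.79891749e+02,  7.42368599e-03,  1.53831383e+02]), 'force': array([ 0.53231874, -1.15632227,  0.03188536]), 'wrist_torque': array([-0.05827161, -0.0005891 ,  0.00232527]), 'grip_width': 0.08689417854482558}
0.0187
scene {'camera_matrix': array([[439.45920631,   0.        , 311.89505883],
       [  0.        , 439.45920631, 234.50141522],
       [  0.        ,   0.        ,   1.        ]]), 'R': array([[ 0.47651324, -0.87899682,  0.01731253],
       [-0.62298711, -0.35149142, -0.69881388],
       [ 0.62034039,  0.32220858, -0.71509401]]), 't': array([-0.29404568,  0.34454797,  0.74777357])}
side {'camera_matrix': array([[452.21593911,   0.        , 308.894742  ],
       [  0.        , 452.21593911, 243.85630756],
       [  0.        ,   0.        ,   1.        ]]), 'R': array([[ 0.82232295, -0.5690107 , -0.00343234],
       [-0.27273598, -0.3888443 , -0.88000864],
       [ 0.49939969,  0.72458742, -0.47494528]]), 't': array([-0.45945429,  0.17509325,  0.93365182])}
wrist {'camera_matrix': array([[431.18685612,   0.        , 324.37559445],
       [  0.        , 431.18685612, 230.72756746],
       [  0.        ,   0.        ,   1.        ]]), 'R': array([[ 0.4405153 ,  0.89774326, -0.00181759],
       [ 0.85894197, -0.42088529,  0.29167492],
       [ 0.2610842 , -0.13004847, -0.95651578]]), 't': array([-0.64731278, -0.03452564,  0.39018188])}
```

View pics/scene0.png

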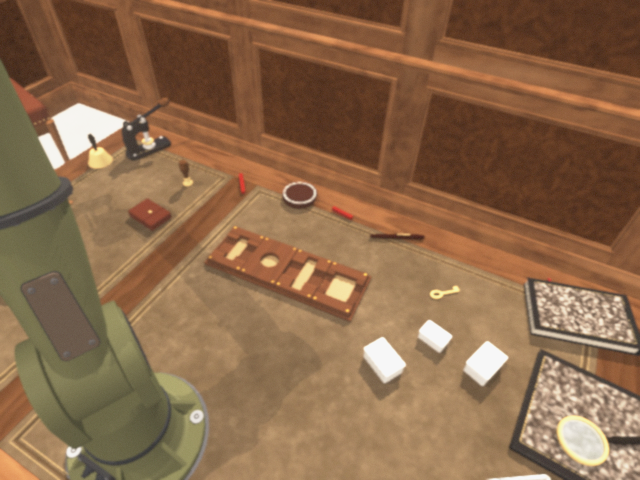

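View pics/side0.png

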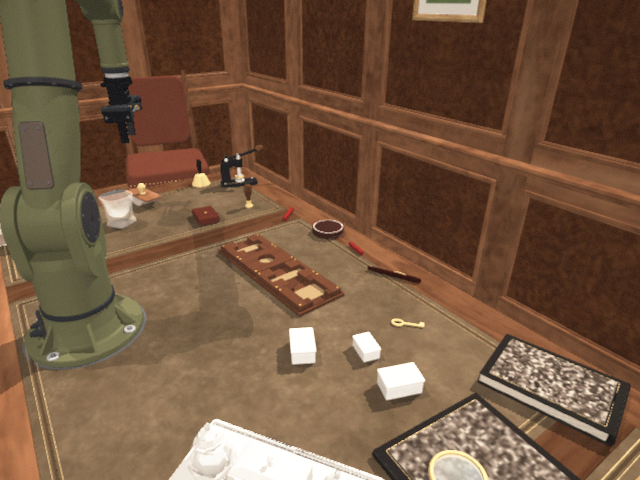

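View pics/wrist0.png

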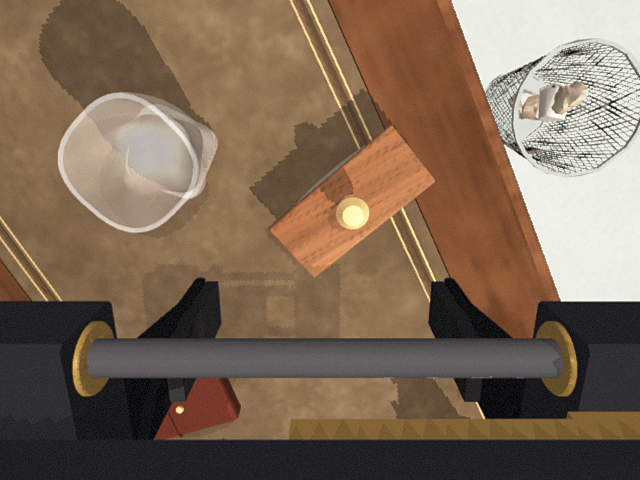

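The overview shows the tray at scene (290,270), the seal at (187,175), wax sticks at (242,184) and (343,212), and three box look-alikes, the smallest at (435,336). I'll enlarge these for measurement.

```bash
python3 - <<'E'
import cv2
s=cv2.imread("pics/scene0.png"); d=cv2.imread("pics/side0.png")
def crop(im,x0,y0,w,h,k,n):
    c=cv2.resize(im[y0:y0+h,x0:x0+w],None,fx=k,fy=k,interpolation=cv2.INTER_CUBIC)
    for x in range((x0+9)//10*10,x0+w,10):
        cv2.line(c,((x-x0)*k,0),((x-x0)*k,6 if x%50 else 14),(0,255,255),1)
        if x%20==0: cv2.putText(c,str(x),((x-x0)*k-10,22),0,0.35,(0,255,255),1)
    for y in range((y0+9)//10*10,y0+h,10):
        cv2.line(c,(0,(y-y0)*k),(6,(y-y0)*k),(0,255,255),1)
        if y%20==0: cv2.putText(c,str(y),(8,(y-y0)*k+4),0,0.35,(0,255,255),1)
    cv2.imwrite(n,c)
crop(s,120,150,180,135,4,"pics/c1.png")
crop(s,200,220,180,105,4,"pics/c2.png")
crop(s,320,190,190,140,4,"pics/c3.png")
crop(s,355,280,160,110,5,"pics/c4.png")
E
```

```text
(no output)
```

View pics/c1.png

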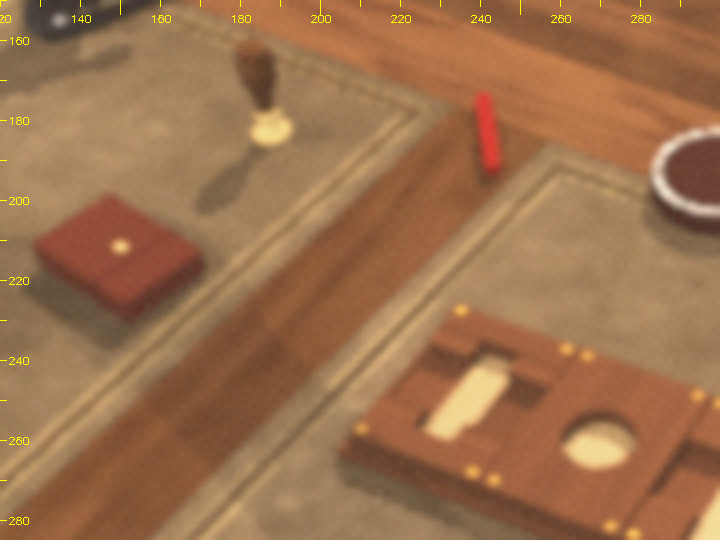

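View pics/c2.png

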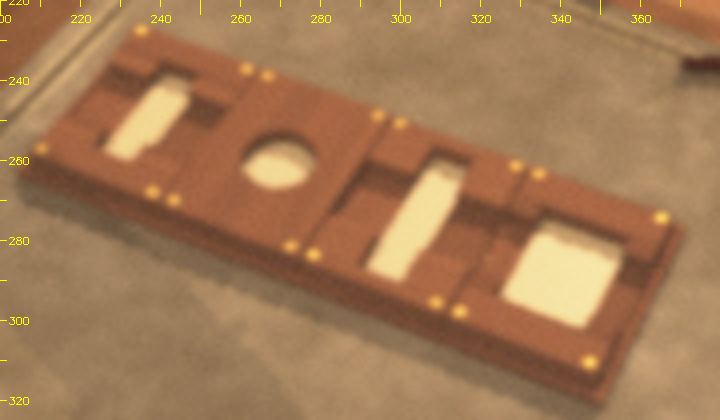

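View pics/c3.png

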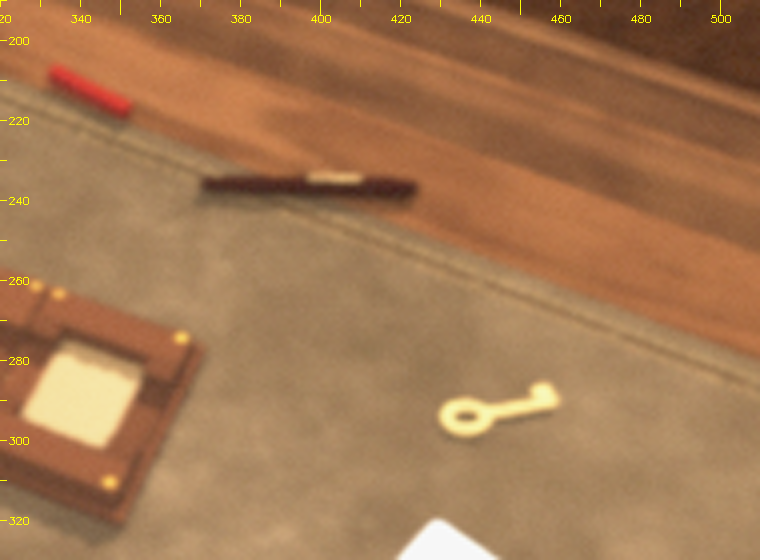

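View pics/c4.png

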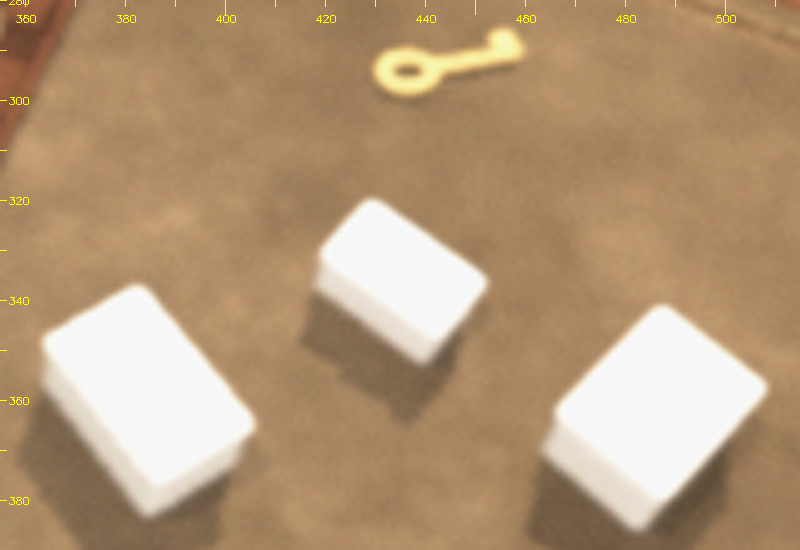

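```bash
cat > h.py <<'E'
import numpy as np
from cell import camera_params
def ray(cam,uv,z,p=None):
    p=p or camera_params(cam); K,R,t=p["camera_matrix"],p["R"],p["t"]
    C=-R.T@t; d=R.T@np.linalg.inv(K)@np.array([uv[0],uv[1],1.])
    return C+d*(z-C[2])/d[2]
def proj(cam,X,p=None):
    p=p or camera_params(cam); c=p["R"]@np.array(X)+p["t"]; q=p["camera_matrix"]@c; return q[:2]/q[2]
E
python3 - <<'E'
from h import *
np.set_printoptions(precision=4,suppress=True)
S={"1":[(235.2,227.5),(210.2,257),(261.7,237.2),(238.2,268)],"2":[(266.7,238.7),(243.5,270),(294.5,248.7),(272.7,281.5)],
"3":[(300.2,250.7),(278.2,283.5),(329,261.2),(309,295.5)],"4":[(334.7,263.2),(314.7,297.7),(365.2,274.2),(347.5,310.5)]}
for k,v in S.items():
    P=np.array([ray("scene",u,.02)[:2] for u in v]); l=P[0]-P[1]; w=P[2]-P[0]
    print(k,P.mean(0),"len",np.linalg.norm(l),np.linalg.norm(P[2]-P[3]),"w",np.linalg.norm(w),"ang",np.degrees(np.arctan2(l[1],l[0])),np.degrees(np.arctan2(w[1],w[0])))
for n,a,b in [("waxA",(241,173),(243,193)),("waxB",(333,207),(352.5,218))]:
    a=ray("scene",a,.008);b=ray("scene",b,.008);print(n,(a+b)/2,np.linalg.norm(a-b),np.degrees(np.arctan2(*(a-b)[1::-1])))
print("seal",ray("scene",(187.5,182),.006),ray("scene",(183,162),.078))
q=[ray("scene",u,.025)[:2] for u in [(429.4,319.6),(452.7,336.4),(440,348.5),(418.6,331)]]
for i in range(4): e=q[(i+1)%4]-q[i]; print(q[i],np.linalg.norm(e),np.degrees(np.arctan2(e[1],e[0])))
print(np.mean(q,0))
for n,c in [("case",(150,211)),("pen",(397,236))]: print(n,ray("scene",c,.02))
E
```

```text
1 [0.4282 0.099 ] len 0.10697633237335867 0.10673969004110609 w 0.0744992451268761 ang 3.342539010800559 -86.87250464394833
2 [0.4338 0.0112] len 0.10745036835309316 0.10776549417898462 w 0.07428394146558 ang 3.8263870967296345 -86.5034520710126
3 [ 0.4392 -0.0767] len 0.1075643170766898 0.10718540026539448 w 0.07345892098308021 ang 3.073744249204053 -86.8090981507464
4 [ 0.4446 -0.1644] len 0.10728210418710715 0.10726912508636664 w 0.07386905973106786 ang 3.0732209335930842 -86.56202045756423
waxA [0.642  0.2337 0.008 ] 0.08834731246776724 38.35601146759577
waxB [ 0.6705 -0.0614  0.008 ] 0.06352567566338124 78.29443416974354
seal [0.5722 0.3677 0.006 ] [0.5685 0.3628 0.078 ]
[ 0.4511 -0.3612] 0.054745513211557656 -106.25736515400708
[ 0.4358 -0.4138] 0.04080334993264087 159.7605139444262
[ 0.3975 -0.3997] 0.051925701699363946 70.63315301703912
[ 0.4147 -0.3507] 0.037888232211062516 -16.16260064813927
[ 0.4248 -0.3813]
case [0.4225 0.3609 0.02  ]
pen [ 0.6476 -0.2177  0.02  ]
```

```bash
python3 - <<'E'
import cv2
s=cv2.imread("pics/side0.png")
def crop(im,x0,y0,w,h,k,n):
    c=cv2.resize(im[y0:y0+h,x0:x0+w],None,fx=k,fy=k,interpolation=cv2.INTER_CUBIC)
    for x in range((x0+9)//10*10,x0+w,10):
        cv2.line(c,((x-x0)*k,0),((x-x0)*k,6 if x%50 else 14),(0,255,255),1)
        if x%20==0: cv2.putText(c,str(x),((x-x0)*k-10,22),0,0.35,(0,255,255),1)
    for y in range((y0+9)//10*10,y0+h,10):
        cv2.line(c,(0,(y-y0)*k),(6,(y-y0)*k),(0,255,255),1)
        if y%20==0: cv2.putText(c,str(y),(8,(y-y0)*k+4),0,0.35,(0,255,255),1)
    cv2.imwrite(n,c)
crop(s,180,150,195,145,4,"pics/d1.png")
crop(s,280,220,150,110,5,"pics/d2.png")
crop(s,280,310,160,110,5,"pics/d3.png")
E
```

```text
(no output)
```

View pics/d1.png

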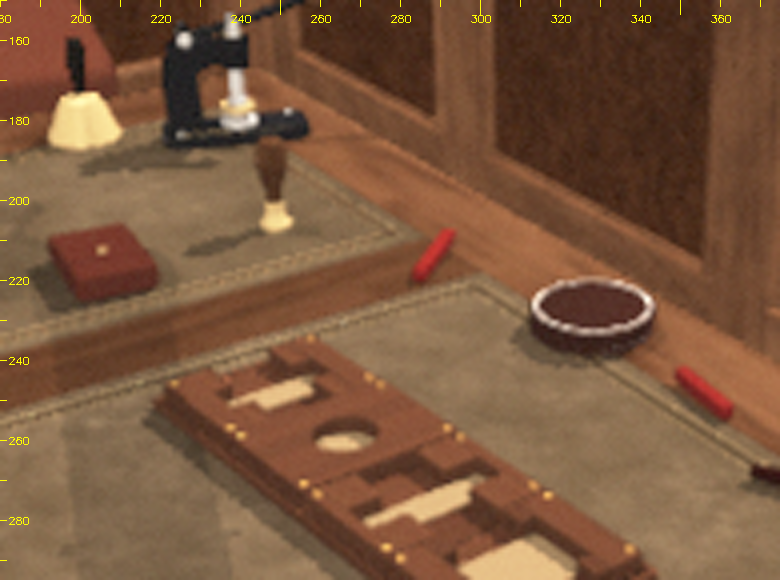

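View pics/d2.png

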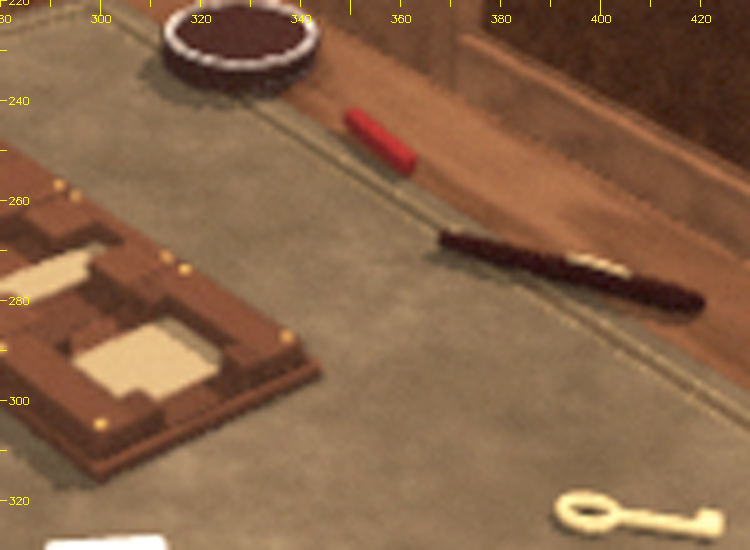

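View pics/d3.png

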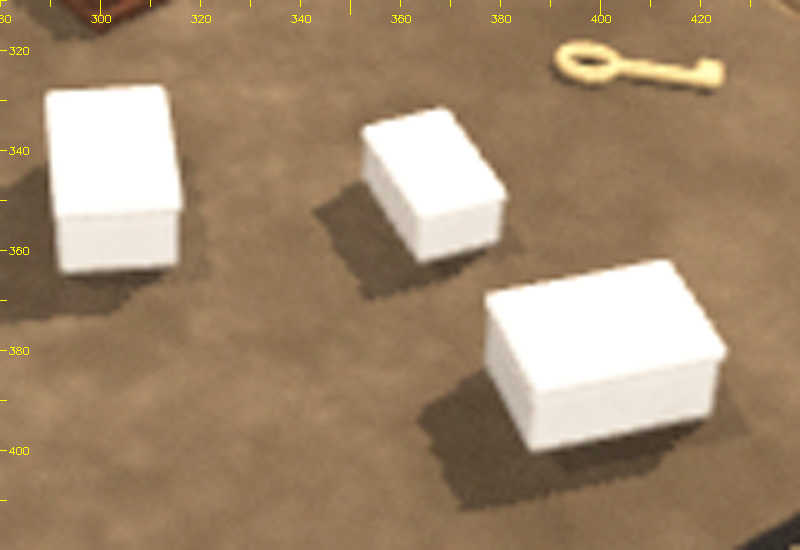

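```bash
cat >> h.py <<'E'
from cell import get_obs
def go(x,y,z,yaw):
    """tool-axis shift and twist from present pose to target (tool down)"""
    o=get_obs(); p=o["tool_pos"]; w=o["tool_rot"][2]; a=np.radians(w)
    dx,dy=x-p[0],y-p[1]
    tx=dx*np.cos(a)+dy*np.sin(a); ty=dx*np.sin(a)-dy*np.cos(a)
    tw=-(yaw-w+180)%360-180
    tw=-(((yaw-w)+180)%360-180)
    print("t=%.1f tx %.4f ty %.4f tz %.4f twist %.3f (alt %.3f) dist %.3f rot %.0f"%(o["time_s"],tx,ty,p[2]-z,np.radians(tw),np.radians(tw)-np.sign(tw)*2*np.pi,np.hypot(dx,dy),tw))
def st():
    o=get_obs(); np.set_printoptions(precision=4,suppress=True)
    print("t %.2f"%o["time_s"],o["tool_pos"],o["tool_rot"].round(2),"F",o["force"].round(1),"w %.4f"%o["grip_width"],"q",o["qpos"].round(1))
E
python3 - <<'E'
from h import *
np.set_printoptions(precision=4,suppress=True)
f=lambda u,z:ray("side",u,z)
for n,a,b in [("waxA",(292,208),(284.5,219.5)),("waxB",(350,242.4),(362,253.6))]:
    a=f(a,.008);b=f(b,.008);print(n,(a+b)/2,np.linalg.norm(a-b),np.degrees(np.arctan2(*(a-b)[1::-1])))
print("seal",f((248.7,204.5),.006),f((247.5,185.5),.078))
q=[f(u,.025)[:2] for u in [(352.4,335.6),(368.6,331.4),(381.2,349.4),(363.6,353.6)]]
for i in range(4): e=q[(i+1)%4]-q[i]; print(q[i],np.linalg.norm(e),np.degrees(np.arctan2(e[1],e[0])))
print("box",np.mean(q,0))
print("wall base",f((372,228),0),f((430,258),0), ray("scene",(300,183),0))
print("bowl",f((328,228),.03),"micro",f((238,184),0),"bell",f((200,186),0))
S=[(223.7,246),(257.5,234.5),(237.8,256.8),(272.5,244)]
print("ins1 side", np.mean([f(u,.02) for u in S],0))
p=camera_params("wrist"); print("wristC",-p["R"].T@p["t"]-get_obs()["tool_pos"])
go(.642,.234,.2,38.4)
E
```

```text
waxA [0.6383 0.2278 0.008 ] 0.08847844789160077 42.264729577232636
waxB [ 0.6681 -0.0642  0.008 ] 0.06796821792300597 78.31531698012023
seal [0.5726 0.3669 0.006 ] [0.5663 0.3528 0.078 ]
[ 0.4162 -0.3538] 0.035002405052317595 -13.878796598164984
[ 0.4502 -0.3622] 0.054621280366039776 -106.16965814672525
[ 0.4349 -0.4147] 0.03561993431497225 163.6150697100057
[ 0.4008 -0.4046] 0.05309223935509603 73.13398496092023
box [ 0.4255 -0.3838]
wall base [0.7954 0.0133 0.    ] [ 0.8011 -0.2069  0.    ] [0.7291 0.0987 0.    ]
bowl [0.652 0.04  0.03 ] micro [0.6363 0.5708 0.    ] bell [0.5136 0.6324 0.    ]
ins1 side [0.4282 0.0964 0.02  ]
wristC [-0.0736  0.0344  0.1605]
t=0.1 tx -0.4729 ty -0.1564 tz 0.0217 twist 2.015 (alt -4.269) dist 0.498 rot 115
```

```bash
python3 -c "
from h import *
go(.585,.188,.2,40)"
```

```text
t=0.1 tx -0.4421 ty -0.2228 tz 0.0217 twist 1.987 (alt -4.297) dist 0.495 rot 114
```

```bash
python3 -m handwheel '[[0.04,-0.442,-0.223,0.02,1.985],[0.04,-0.442,-0.223,0.02,1.985],[0.04,-0.442,-0.223,0.02,1.985],[0.04,-0.442,-0.223,0.02,1.985],[0.04,-0.442,-0.223,0.02,1.985],[0.04,-0.442,-0.223,0.02,1.985],[0.04,-0.442,-0.223,0.02,1.985],[0.04,-0.442,-0.223,0.02,1.985],[0.04,-0.442,-0.223,0.02,1.985],[0.04,-0.442,-0.223,0.02,1.985],[0.04,-0.442,-0.223,0.02,1.985],[0.04,-0.442,-0.223,0.02,1.985],[0.04,-0.442,-0.223,0.02,1.985],[0.04,-0.442,-0.223,0.02,1.985],[0.04,-0.442,-0.223,0.02,1.985],[0.04,-0.442,-0.223,0.02,1.985],[0.04,-0.442,-0.223,0.02,1.985],[0.04,-0.442,-0.223,0.02,1.985]]' 20; cat > snap.py <<'E'
import sys,cv2,pickle
from h import *
n=sys.argv[1]; st(); p=camera_params("wrist"); im=read_camera("wrist")
pickle.dump(p,open(f"pics/{n}.pkl","wb")); cv2.imwrite(f"pics/{n}.png",im)
E
python3 snap.py w1
```

```text
time_s: 1.95
tool_pos: [0.585, 0.1883, 0.2026]
tool_rot: [-180.0, -0.0, 40.1]
force: [-0.1, -0.4, -0.3]
grip_width: 0.0399
t 1.95 [0.585  0.1883 0.2026] [-180.     -0.     40.12] F [-0.1 -0.4 -0.3] w 0.0399 q [-40.8  15.2  24.7  91.   -6.5  75.2 -65.1]Traceback (most recent call last):
  File "snap.py", line 3, in <module>
    n=sys.argv[1]; st(); p=camera_params("wrist"); im=read_camera("wrist")
                                                      ^^^^^^^^^^^
NameError: name 'read_camera' is not defined
```

```bash
sed -i 's/^from h import \*/from h import *\nfrom cell import read_camera/' snap.py; python3 snap.py w1
```

```text
t 1.95 [0.585  0.1883 0.2026] [-180.     -0.     40.12] F [-0.1 -0.4 -0.3] w 0.0399 q [-40.8  15.2  24.7  91.   -6.5  75.2 -65.1]
```

View pics/w1.png

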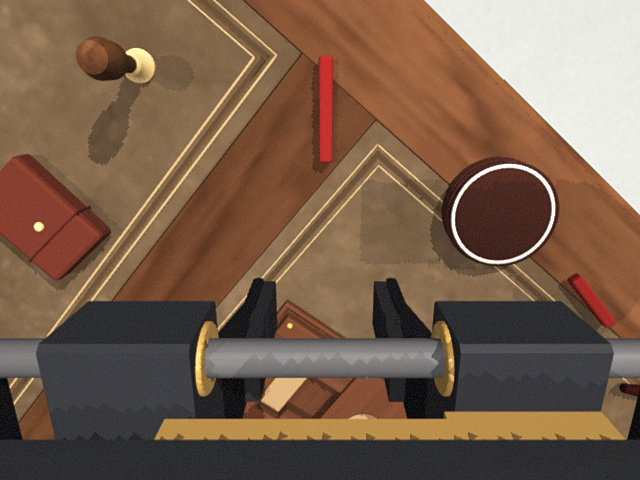

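```bash
cat > crop.py <<'E'
import sys,cv2
f,x0,y0,w,h,k,n=sys.argv[1],*map(int,sys.argv[2:7]),sys.argv[7]
c=cv2.resize(cv2.imread(f)[y0:y0+h,x0:x0+w],None,fx=k,fy=k,interpolation=cv2.INTER_CUBIC)
for x in range((x0+9)//10*10,x0+w,10):
    cv2.line(c,((x-x0)*k,0),((x-x0)*k,8),(0,255,255),1); cv2.putText(c,str(x),((x-x0)*k-10,20),0,0.35,(0,255,255),1)
for y in range((y0+9)//10*10,y0+h,10):
    cv2.line(c,(0,(y-y0)*k),(8,(y-y0)*k),(0,255,255),1); cv2.putText(c,str(y),(10,(y-y0)*k+4),0,0.35,(0,255,255),1)
cv2.imwrite(n,c)
E
python3 crop.py pics/w1.png 280 45 90 125 4 pics/w1c.png
python3 crop.py pics/w1.png 550 265 80 75 6 pics/w1d.png
```

```text
(no output)
```

View pics/w1c.png

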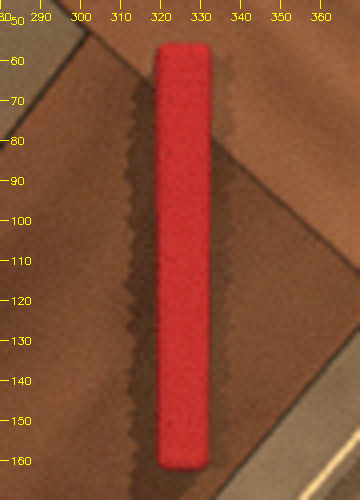

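View pics/w1d.png

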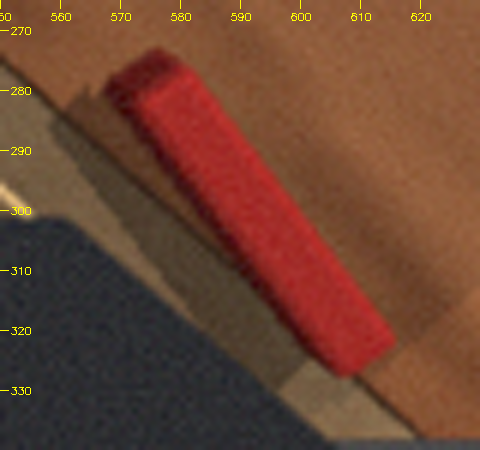

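```bash
python3 - <<'E'
from h import *
import pickle
np.set_printoptions(precision=4,suppress=True)
p=pickle.load(open("pics/w1.pkl","rb"))
r=lambda u,z:ray("wrist",u,z,p)
for n,a,b in [("A",(326,55.5),(325.5,162)),("B",(577.3,278),(611.5,324.5))]:
    a,b=r(a,.011),r(b,.011); print(n,(a+b)/2,np.linalg.norm(a-b),np.degrees(np.arctan2(*(a-b)[1::-1])))
print("seal",r((140,66),.006),"wall",r((430,0),0),r((640,190),0))
go(.6400,.2310,.1,40.4)
E
```

```text
A [0.6388 0.2324 0.011 ] 0.08066271402220208 39.93191823510148
B [ 0.6683 -0.0591  0.011 ] 0.06042735189457692 80.56636326955928
seal [0.5712 0.364  0.006 ] wall [0.751 0.224 0.   ] [ 0.7619 -0.0154  0.    ]
t=2.0 tx 0.0696 ty 0.0027 tz 0.1026 twist -0.005 (alt 6.278) dist 0.070 rot -0
```

```bash
python3 -m handwheel '[[0.04,0.04,0.001,0.04,0],[0.04,0.0695,0.001,0.08,0],[0.04,0.0695,0.001,0.12,0],[0.04,0.0695,0.001,0.15,0],[0.04,0.0695,0.001,0.17,0],[0.04,0.0695,0.001,0.185,0],[0.04,0.0695,0.001,0.193,0],[0.04,0.0695,0.001,0.198,0],[0.04,0.0695,0.001,0.1985,0],[0.04,0.0695,0.001,0.1985,0],[0.04,0.0695,0.001,0.1985,0]]' 20; python3 snap.py w2
```

```text
time_s: 3.1
tool_pos: [0.6397, 0.2326, 0.0053]
tool_rot: [180.0, -0.1, 40.1]
force: [0.5, -0.5, 0.4]
grip_width: 0.0399
t 3.10 [0.6397 0.2326 0.0053] [179.97  -0.12  40.1 ] F [ 0.5 -0.5  0.4] w 0.0399 q [-38.3  33.   21.5  91.3 -13.6  58.2 -62.7]
```

View pics/w2.png

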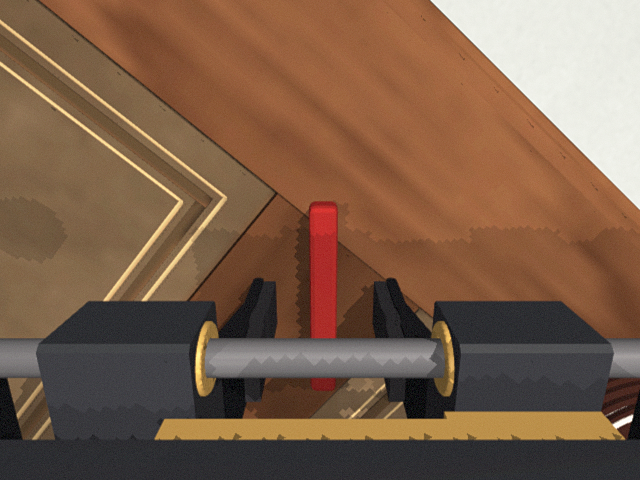

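The stick sits centred between the fingers (x≈323). Closing now.

```bash
python3 -m handwheel '[[0.04,0,0,0.002,0],[0.0,0,0,0.002,0],[0.0,0,0,0.002,0],[0.0,0,0,0.002,0],[0.0,0,0,0.002,0],[0.0,0,0,0.002,0],[0,0,0,-0.03,0],[0,0,0,-0.07,0],[0,0,0,-0.117,0],[0,0,0,-0.117,0],[0,0,0,-0.117,0]]' 20; python3 snap.py w3;  python3 -c "
from h import *
go(.4392,-.0767,.12,3.4)"
```

```text
time_s: 4.25
tool_pos: [0.6398, 0.2326, 0.1228]
tool_rot: [180.0, -0.2, 40.1]
force: [-0.9, -0.1, -1.1]
grip_width: 0.0106
t 4.25 [0.6398 0.2326 0.1228] [179.96  -0.18  40.1 ] F [-0.9 -0.1 -1.1] w 0.0106 q [-39.6  26.4  23.4  86.3 -10.9  69.4 -64.5]
t=4.3 tx -0.3515 ty 0.1079 tz 0.0009 twist 0.641 (alt -5.643) dist 0.368 rot 37
```

View pics/w3.png

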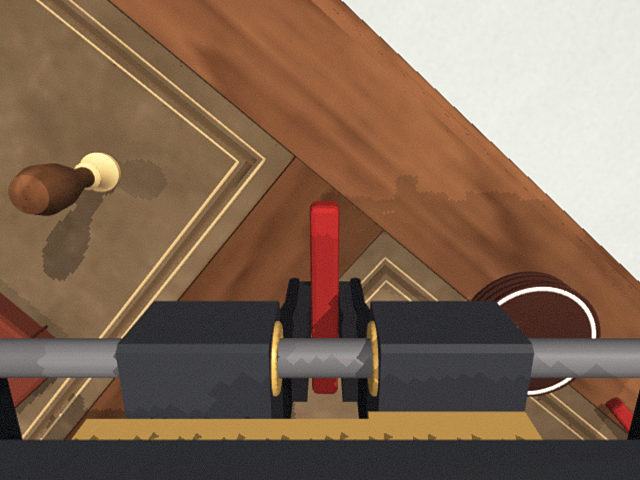

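Gripped, width 10.6 mm. Moving over the long pocket (third insert).

```bash
python3 -m handwheel '[[0,-0.04,0.012,0,0.1],[0,-0.08,0.024,0,0.2],[0,-0.12,0.036,0,0.3],[0,-0.16,0.048,0,0.4],[0,-0.20,0.060,0,0.5],[0,-0.24,0.072,0,0.6],[0,-0.28,0.085,0,0.64],[0,-0.32,0.097,0,0.64],[0,-0.34,0.104,0,0.64],[0,-0.3515,0.108,0,0.64],[0,-0.3515,0.108,0,0.64],[0,-0.3515,0.108,0,0.64],[0,-0.3515,0.108,0,0.64]]' ; python3 snap.py w4
```

```text
time_s: 5.6
tool_pos: [0.4404, -0.0753, 0.121]
tool_rot: [180.0, -0.0, 3.6]
force: [0.1, -0.9, -1.6]
grip_width: 0.0107
t 5.60 [ 0.4404 -0.0753  0.121 ] [179.97  -0.01   3.57] F [ 0.1 -0.9 -1.6] w 0.0107 q [-33.5  -3.9  39.  119.2   2.8  63.9 -82.3]
```

View pics/w4.png

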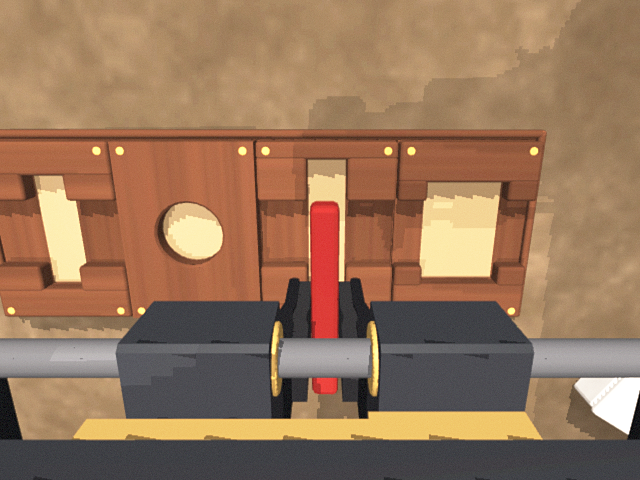

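```bash
python3 - <<'E'
from h import *
import pickle
np.set_printoptions(precision=4,suppress=True)
p=pickle.load(open("pics/w4.pkl","rb"))
r=lambda u,z=.02:ray("wrist",u,z,p)[:2]
a,b=r((265.5,151)),r((388,151)); w=b-a; print("w",np.linalg.norm(w),np.degrees(np.arctan2(w[1],w[0])))
e4=r((534,151)); f4=r((512,311)); print("len",np.linalg.norm(e4-f4))
th=np.arctan2(*(r((97,151))-e4)[::-1]); X=np.array([np.sin(th),-np.cos(th)]); print("th",np.degrees(th),X)
c3=(a+b)/2-X*.0535; print("c3",c3)
c4=(r((411,151))+e4)/2-X*.0535; c2=(r((119.5,151))+r((242,151)))/2-X*.0535
print("c4",c4,"c2",c2,"round floor",r((193,233),.02),"ins1 near", (r((11,311))+r((121,311)))/2+X*.0535)
print("pocket corners box", r((428,182)),r((500,182)))
go(*c3,.05,np.degrees(th)-90)
E
```

```text
w 0.07356394173194959 -86.39255773582043
len 0.10664466271709437
th 93.60744226417962 [0.998  0.0629]
c3 [ 0.436  -0.0783]
c4 [ 0.4415 -0.1656] c2 [0.4305 0.0092] round floor [0.4326 0.0066] ins1 near [0.4253 0.0968]
pocket corners box [ 0.4746 -0.1381] [ 0.4773 -0.1822]
t=5.7 tx -0.0044 ty 0.0025 tz 0.0710 twist -0.001 (alt 6.282) dist 0.005 rot -0
```

```bash
python3 -m handwheel '[[0,-0.003,0.002,0.03,0],[0,-0.003,0.002,0.06,0],[0,-0.003,0.002,0.08,0],[0,-0.003,0.002,0.095,0],[0,-0.003,0.002,0.102,0],[0,-0.003,0.002,0.106,0],[0,-0.003,0.002,0.1085,0],[0,-0.003,0.002,0.1085,0],[0,-0.003,0.002,0.1085,0]]' ; python3 snap.py w5
```

```text
time_s: 6.55
tool_pos: [0.4373, -0.0788, 0.0131]
tool_rot: [-180.0, -0.1, 3.4]
force: [-0.6, 0.5, -0.7]
grip_width: 0.0108
t 6.55 [ 0.4373 -0.0788  0.0131] [-179.99   -0.07    3.43] F [-0.6  0.5 -0.7] w 0.0108 q [-31.8   7.1  40.7 125.2  -6.1  49.5 -73.9]
```

View pics/w5.png

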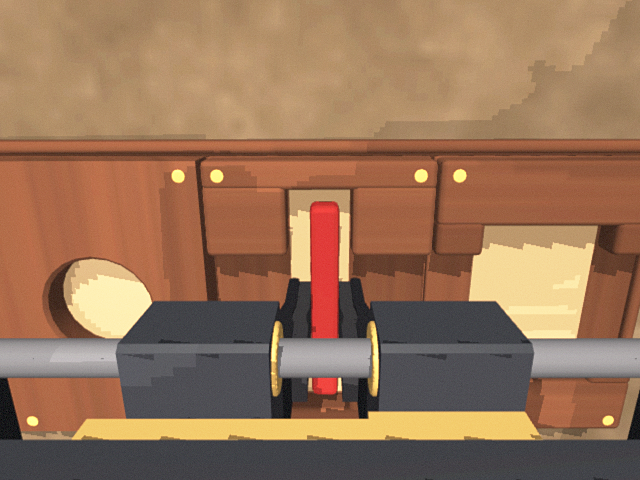

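```bash
python3 -m handwheel '[[0,0,0,0.0015,0],[0,0,0,0.0015,0],[0.03,0,0,0.0015,0],[0.03,0,0,0.0015,0],[0.03,0,0,0.0015,0],[0.03,0,0,-0.03,0],[0.03,0,0,-0.07,0],[0.03,0,0,-0.12,0],[0.03,0.03,0.009,-0.16,-0.15],[0.03,0.07,0.02,-0.187,-0.3],[0.03,0.11,0.033,-0.187,-0.45],[0.03,0.15,0.045,-0.187,-0.6],[0.03,0.19,0.056,-0.187,-0.75],[0.03,0.214,0.063,-0.187,-0.9],[0.03,0.214,0.063,-0.187,-1.05],[0.03,0.214,0.063,-0.187,-1.2],[0.03,0.214,0.063,-0.187,-1.328],[0.03,0.214,0.063,-0.187,-1.328],[0.03,0.214,0.063,-0.187,-1.328]]' ; python3 snap.py w6
```

```text
time_s: 8.5
tool_pos: [0.654, -0.129, 0.1994]
tool_rot: [-180.0, -0.0, 79.3]
force: [0.4, 0.4, 0.0]
grip_width: 0.0299
t 8.50 [ 0.654  -0.129   0.1994] [-179.99   -0.01   79.33] F [0.4 0.4 0. ] w 0.0299 q [-18.2  23.7  36.4  83.6 -14.2  77.4   8.3]
```

View pics/w6.png

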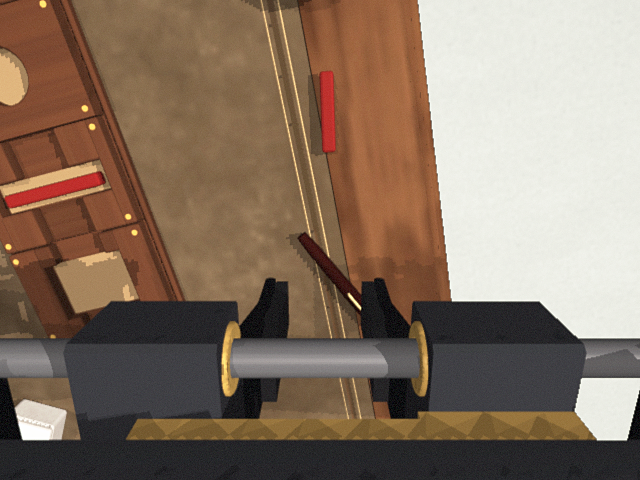

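```bash
python3 crop.py pics/w6.png 290 60 80 100 6 pics/w6c.png;python3 crop.py pics/w6.png 0 100 200 150 4 pics/w6d.png
```

```text
(no output)
```

View pics/w6c.png

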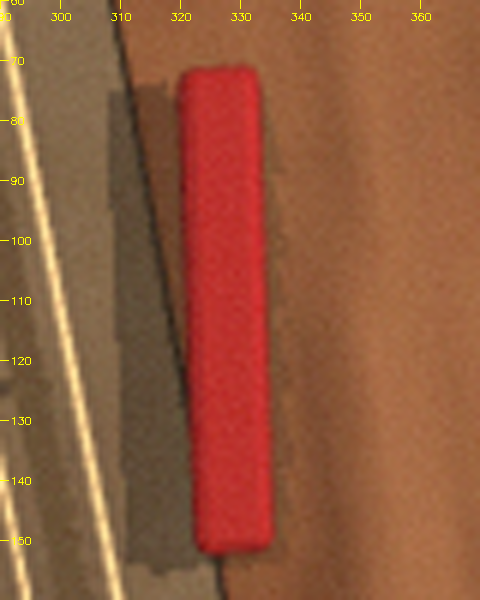

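View pics/w6d.png

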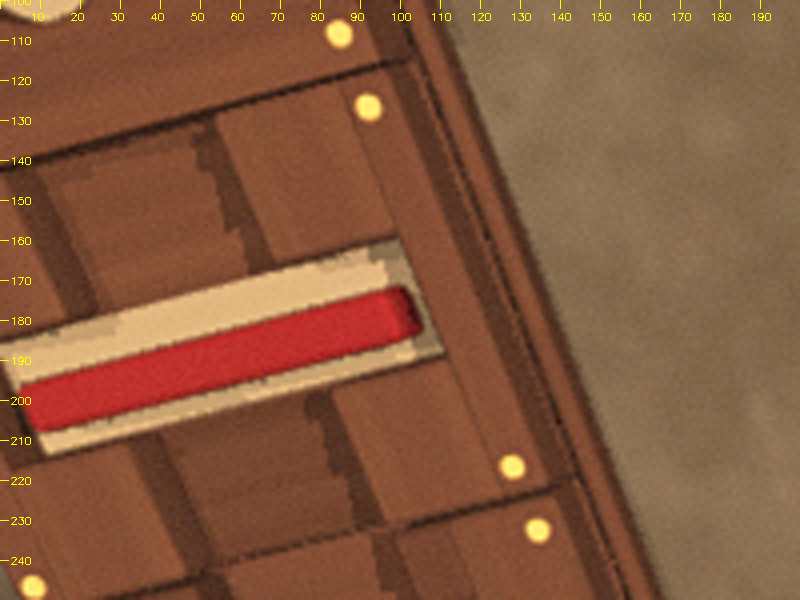

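```bash
python3 - <<'E'
from h import *
import pickle
np.set_printoptions(precision=4,suppress=True)
p=pickle.load(open("pics/w6.pkl","rb"))
r=lambda u,z:ray("wrist",u,z,p)
a,b=r((326.7,71),.011),r((329,151.8),.011); c=(a+b)/2; th=np.degrees(np.arctan2(*(a-b)[1::-1])); print(c,np.linalg.norm(a-b),th)
go(c[0],c[1],.0035,th)
E
```

```text
[ 0.668  -0.0615  0.011 ] 0.06086030869789211 81.1855957500242
t=8.6 tx 0.0689 ty 0.0013 tz 0.1960 twist -0.032 (alt 6.251) dist 0.069 rot -2
```

```bash
python3 -m handwheel '[[0.04,0.04,0.001,0.04,-0.03],[0.04,0.069,0.001,0.08,-0.03],[0.04,0.069,0.001,0.12,-0.03],[0.04,0.069,0.001,0.15,-0.03],[0.04,0.069,0.001,0.17,-0.03],[0.04,0.069,0.001,0.185,-0.03],[0.04,0.069,0.001,0.192,-0.03],[0.04,0.069,0.001,0.196,-0.03],[0.04,0.069,0.001,0.1965,-0.03],[0.04,0.069,0.001,0.1965,-0.03]]' 20; python3 snap.py w7
```

```text
time_s: 9.55
tool_pos: [0.6684, -0.0615, 0.0042]
tool_rot: [179.9, -0.0, 81.2]
force: [0.4, -0.3, -0.3]
grip_width: 0.0402
t 9.55 [ 0.6684 -0.0615  0.0042] [179.89  -0.02  81.21] F [ 0.4 -0.3 -0.3] w 0.0402 q [-20.2  33.9  31.   93.1 -19.7  58.4   8.1]
```

View pics/w7.png

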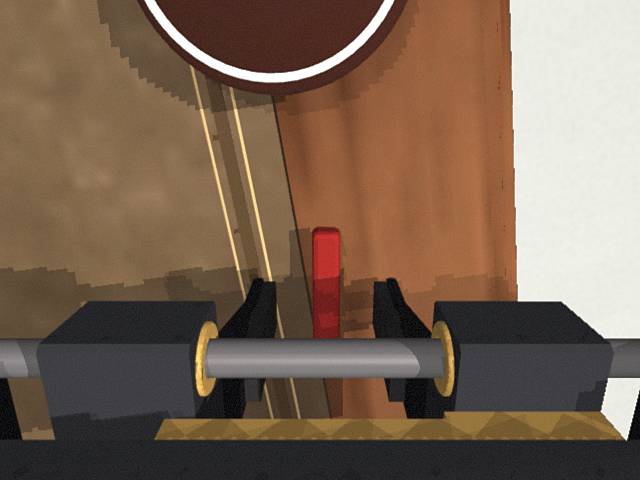

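```bash
python3 -m handwheel '[[0.04,0,0,0.001,0],[0.0,0,0,0.001,0],[0.0,0,0,0.001,0],[0.0,0,0,0.001,0],[0.0,0,0,0.001,0],[0.0,0,0,0.001,0],[0,0,0,-0.03,0],[0,0,0,-0.07,0],[0,0,0,-0.116,0],[0,0,0,-0.116,0]]' 20; python3 -c "
from h import *
go(.4266,.0969,.12,3.4)"
```

```text
time_s: 10.6
tool_pos: [0.6721, -0.0624, 0.1267]
tool_rot: [179.3, -0.1, 81.2]
force: [0.2, 0.2, 0.3]
grip_width: 0.0108
t=10.6 tx 0.1200 ty -0.2670 tz 0.0067 twist 1.358 (alt -4.925) dist 0.293 rot 78
```

```bash
python3 -m handwheel '[[0,0.015,-0.03,0,0.14],[0,0.032,-0.07,0,0.28],[0,0.05,-0.11,0,0.42],[0,0.068,-0.15,0,0.56],[0,0.086,-0.19,0,0.7],[0,0.104,-0.23,0,0.84],[0,0.114,-0.25,0,0.98],[0,0.1195,-0.2632,0,1.12],[0,0.1195,-0.2632,0,1.26],[0,0.1195,-0.2632,0,1.358],[0,0.1195,-0.2632,0,1.358],[0,0.1195,-0.2632,0,1.358],[0,0.1195,-0.2632,0,1.358]]' ; python3 snap.py w8
```

```text
time_s: 11.9
tool_pos: [0.4257, 0.0967, 0.1189]
tool_rot: [180.0, 0.0, 3.5]
force: [0.2, -0.2, 0.0]
grip_width: 0.0108
t 11.90 [0.4257 0.0967 0.1189] [180.     0.01   3.52] F [ 0.2 -0.2  0. ] w 0.0108 q [ -51.3   -4.9   34.   120.4    3.1   63.7 -105.3]
```

View pics/w8.png

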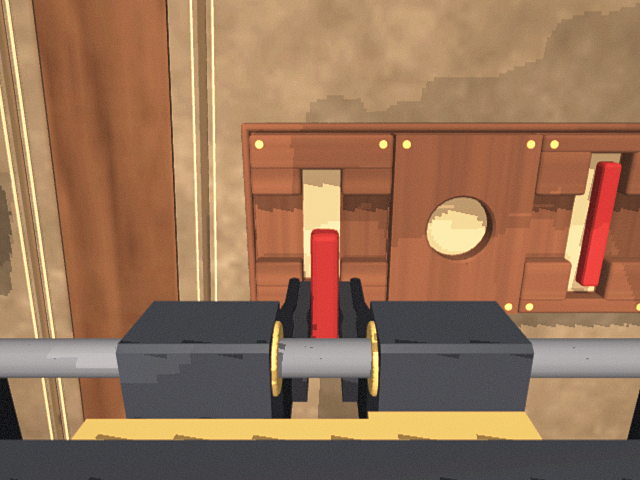

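```bash
python3 -m handwheel '[[0,0.001,0,0.03,0],[0,0.001,0,0.06,0],[0,0.001,0,0.08,0],[0,0.001,0,0.092,0],[0,0.001,0,0.1,0],[0,0.001,0,0.104,0],[0,0.001,0,0.1055,0],[0,0.001,0,0.1055,0],[0,0.001,0,0.1055,0]]' ; python3 snap.py w9
```

```text
time_s: 12.85
tool_pos: [0.4273, 0.0972, 0.0142]
tool_rot: [-180.0, -0.1, 3.4]
force: [0.2, -0.2, 0.7]
grip_width: 0.0112
t 12.85 [0.4273 0.0972 0.0142] [-179.96   -0.07    3.43] F [ 0.2 -0.2  0.7] w 0.0112 q [-50.3   5.8  35.6 125.8  -4.4  49.5 -98.6]
```

View pics/w9.png

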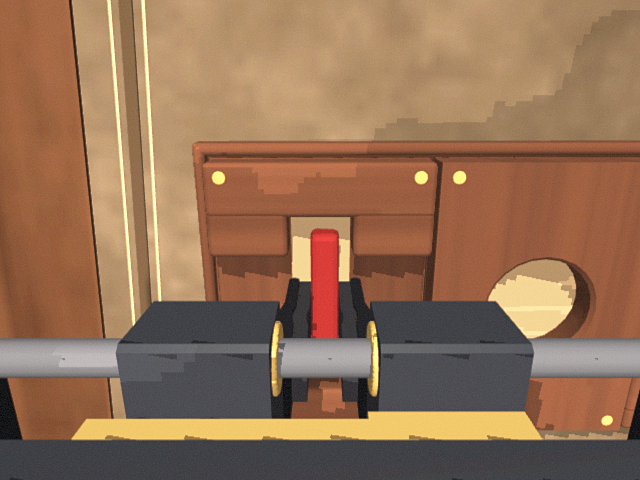

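```bash
python3 -m handwheel '[[0,0,0,0.002,0],[0,0,0,0.002,0],[0.03,0,0,0.002,0],[0.03,0,0,0.002,0],[0.03,0,0,0.002,0],[0.03,0,0,-0.03,0],[0.03,0,0,-0.07,0],[0.03,0,0,-0.12,0],[0.05,0.02,0.03,-0.16,-0.12],[0.05,0.04,0.07,-0.186,-0.24],[0.06,0.04,0.11,-0.186,-0.36],[0.06,0.04,0.15,-0.186,-0.48],[0.06,0.04,0.20,-0.186,-0.6],[0.06,0.02,0.25,-0.186,-0.72],[0.06,0.01,0.3,-0.186,-0.84],[0.06,0,0.35,-0.186,-0.96],[0.06,-0.01,0.4,-0.186,-1.08],[0.06,-0.03,0.45,-0.186,-1.2],[0.06,-0.05,0.5,-0.186,-1.229],[0.06,-0.0545,0.544,-0.186,-1.229]]' ; python3 -m handwheel '[[0.06,0,0,0,0],[0.06,0,0,0,0],[0.06,0,0,0,0]]'; python3 snap.py w10
```

```text
time_s: 14.9
tool_pos: [0.4168, -0.3884, 0.1995]
tool_rot: [180.0, -0.1, 74.1]
force: [0.7, 0.3, 1.9]
grip_width: 0.0598
time_s: 15.2
tool_pos: [0.4173, -0.3868, 0.1993]
tool_rot: [-180.0, -0.1, 73.9]
force: [0.7, 0.2, 0.0]
grip_width: 0.0598
t 15.20 [ 0.4173 -0.3868  0.1993] [-179.99   -0.06   73.91] F [0.7 0.2 0. ] w 0.0598 q [-15.1  16.6  65.8  98.6 -15.7  75.1  37.8]
```

View pics/w10.png

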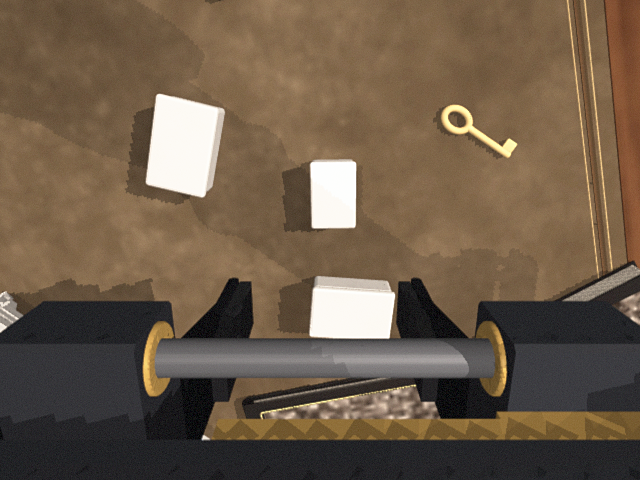

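```bash
python3 crop.py pics/w10.png 270 145 120 100 6 pics/w10c.png; python3 - <<'E'
from h import *
import pickle
np.set_printoptions(precision=4,suppress=True)
p=pickle.load(open("pics/w10.pkl","rb"))
r=lambda u,z:ray("wrist",u,z,p)
print(r((333,193),.025)); print(proj("wrist",(.425,-.3825,.025),p), proj("scene",(.425,-.3825,.025)))
E
```

```text
[ 0.4248 -0.3807  0.025 ]
[333.8872 195.0076] [435.6701 333.8529]
```

View pics/w10c.png

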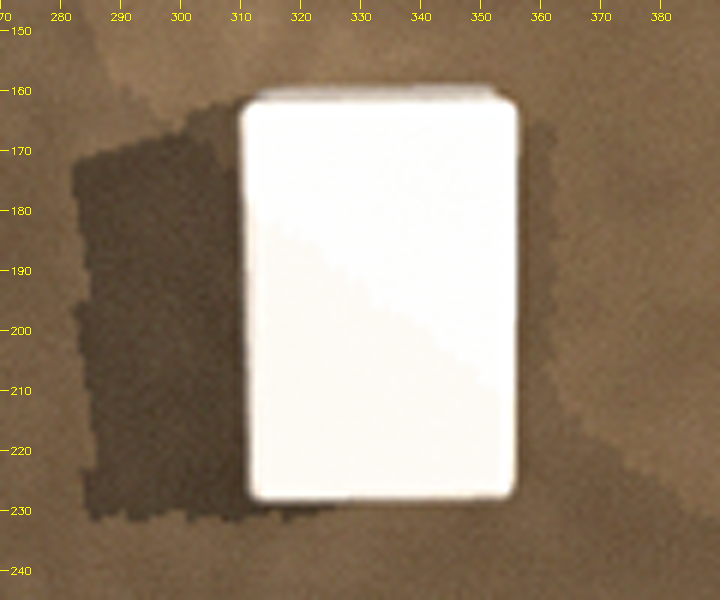

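```bash
python3 - <<'E'
from h import *
import pickle
np.set_printoptions(precision=4,suppress=True)
p=pickle.load(open("pics/w10.pkl","rb"))
r=lambda u:ray("wrist",u,.025,p)[:2]
q=[r(u) for u in [(310.3,161.5),(356.3,161.5),(355.8,228.3),(311.3,228.3)]]
for i in range(4): e=q[(i+1)%4]-q[i]; print(np.linalg.norm(e),np.degrees(np.arctan2(e[1],e[0])))
c=np.mean(q,0);print(c); go(*c,.008,74)
E
```

```text
0.03560760378941776 -16.038416288337924
0.053972420778997464 -105.24468389512941
0.036072327359272134 163.9782073299071
0.05397844937539781 74.26192117429213
[ 0.4245 -0.3829]
t=15.2 tx 0.0049 ty 0.0055 tz 0.1914 twist 0.000 (alt -6.283) dist 0.007 rot 0
```

```bash
python3 -m handwheel '[[0.06,0.003,0.003,0.03,0],[0.06,0.005,0.0055,0.07,0],[0.06,0.005,0.0055,0.11,0],[0.06,0.005,0.0055,0.14,0],[0.06,0.005,0.0055,0.16,0],[0.06,0.005,0.0055,0.175,0],[0.06,0.005,0.0055,0.188,0],[0.06,0.005,0.0055,0.1955,0],[0.06,0.005,0.0055,0.1955,0],[0.06,0.005,0.0055,0.1955,0]]' 25; python3 snap.py w11
```

```text
time_s: 16.25
tool_pos: [0.4238, -0.385, 0.0047]
tool_rot: [179.9, 0.0, 73.8]
force: [0.3, 1.1, -0.3]
grip_width: 0.0599
t 16.25 [ 0.4238 -0.385   0.0047] [179.93   0.02  73.85] F [ 0.3  1.1 -0.3] w 0.0599 q [ -4.9  30.6  54.8 108.5 -30.   56.5  47.2]
```

View pics/w11.png

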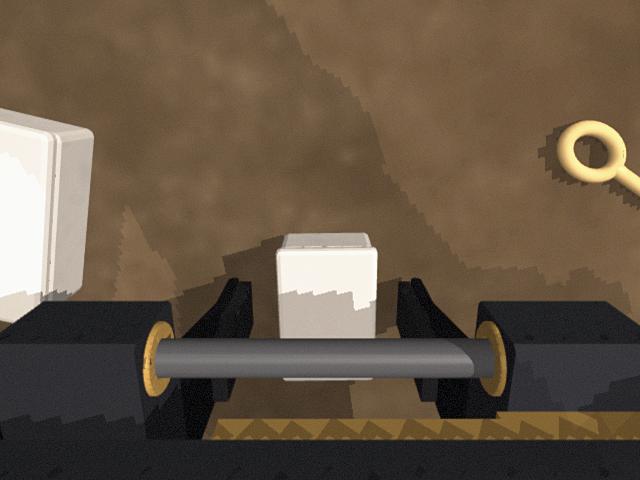

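```bash
python3 -m handwheel '[[0.0,0,0,0,0],[0.0,0,0,0,0],[0.0,0,0,0,0],[0.0,0,0,0,0],[0.0,0,0,0,0],[0,0,0,-0.03,0],[0,0,0,-0.07,0],[0,0,0,-0.11,0],[0,0,0,-0.116,0],[0,0,0,-0.116,0],[0,0,0,-0.116,0]]' 25; python3 -c "
from h import *
st();go(.440,-.1665,.12,3.4)"
```

```text
time_s: 17.4
tool_pos: [0.4228, -0.3836, 0.1187]
tool_rot: [-179.9, -0.1, 73.9]
force: [-0.0, -0.1, -1.0]
grip_width: 0.0359
t 17.40 [ 0.4228 -0.3836  0.1187] [-179.9    -0.07   73.86] F [-0.  -0.1 -1. ] w 0.0359 q [-11.7  22.1  62.2 103.6 -21.1  67.3  41.1]
t=17.4 tx 0.2133 ty -0.0438 tz -0.0013 twist 1.230 (alt -5.053) dist 0.218 rot 70
```

```bash
python3 -m handwheel '[[0,0.02,-0.005,0,0.1],[0,0.05,-0.01,0,0.2],[0,0.08,-0.017,0,0.33],[0,0.11,-0.023,0,0.46],[0,0.14,-0.029,0,0.59],[0,0.17,-0.035,0,0.72],[0,0.2,-0.041,0,0.85],[0,0.213,-0.044,0,0.98],[0,0.213,-0.044,0,1.1],[0,0.213,-0.044,0,1.2],[0,0.213,-0.044,0,1.23],[0,0.213,-0.044,0,1.23],[0,0.213,-0.044,0,1.23],[0,0.213,-0.044,0,1.23]]' ; python3 snap.py w12
```

```text
time_s: 18.8
tool_pos: [0.44, -0.168, 0.1198]
tool_rot: [180.0, 0.0, 3.4]
force: [0.3, 0.3, -0.9]
grip_width: 0.0359
t 18.80 [ 0.44   -0.168   0.1198] [179.99   0.03   3.41] F [ 0.3  0.3 -0.9] w 0.0359 q [-49.4  -1.   67.8 116.8   1.1  63.6 -68.7]
```

View pics/w12.png

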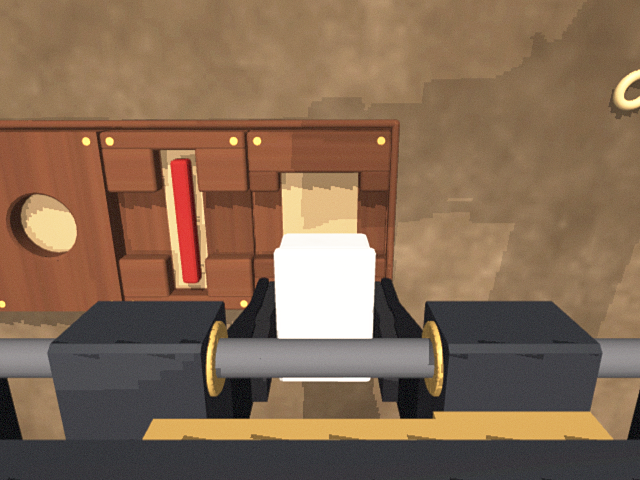

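```bash
python3 - <<'E'
from h import *
import pickle
p=pickle.load(open("pics/w12.pkl","rb"))
r=lambda u:ray("wrist",u,.02,p)[:2]
c=(r((257,141))+r((381,141)))/2-np.array([.998,.061])*.0535
print(c); go(c[0]-.002,c[1],.014,3.4)
E
python3 -m handwheel '[[0,0,-0.001,0.03,0],[0,0,-0.001,0.06,0],[0,0,-0.001,0.075,0],[0,0,-0.001,0.08,0],[0,0,-0.001,0.08,0]]'; python3 -c "
from h import *
st()"
```

```text
[ 0.44136864 -0.16605727]
t=18.9 tx -0.0006 ty -0.0020 tz 0.1059 twist -0.000 (alt 6.283) dist 0.002 rot -0
time_s: 19.35
tool_pos: [0.4398, -0.1671, 0.0397]
tool_rot: [180.0, 0.1, 3.4]
force: [0.8, 0.2, -0.5]
grip_width: 0.0358
t 19.35 [ 0.4398 -0.1671  0.0397] [179.96   0.08   3.36] F [ 0.8  0.2 -0.5] w 0.0358 q [-42.3  12.9  65.4 121.1 -14.4  54.4 -55.5]
```

```bash
python3 -m handwheel '[[0,0,-0.001,0.01,0],[0,0,-0.001,0.017,0],[0,0,-0.001,0.022,0],[0,0,-0.001,0.025,0],[0,0,-0.001,0.025,0]]'; python3 snap.py w13
```

```text
time_s: 19.85
tool_pos: [0.4399, -0.1658, 0.0147]
tool_rot: [-180.0, 0.0, 3.4]
force: [0.4, -0.1, -1.5]
grip_width: 0.0359
t 19.85 [ 0.4399 -0.1658  0.0147] [-180.      0.03    3.36] F [ 0.4 -0.1 -1.5] w 0.0359 q [-39.2  16.2  62.7 122.1 -18.4  51.8 -52.4]
```

View pics/w13.png

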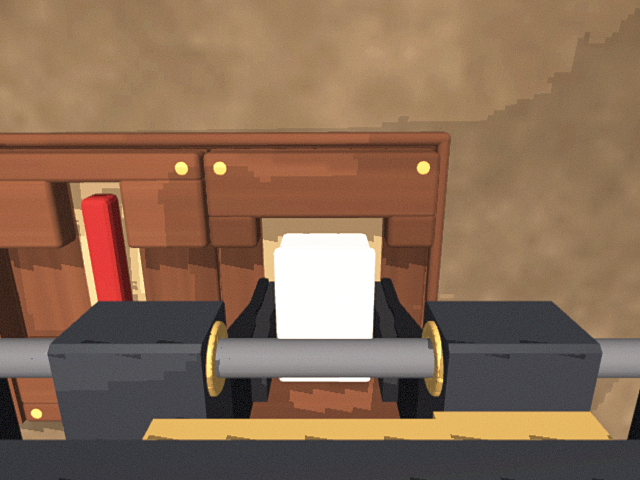

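```bash
python3 -m handwheel '[[0,0,-0.001,0.0018,0],[0,0,-0.001,0.0018,0],[0.055,0,-0.001,0.0018,0],[0.055,0,-0.001,0.0018,0],[0.055,0,-0.001,0.0018,0],[0.055,0,-0.001,0.0018,0],[0.055,0,-0.001,-0.03,0],[0.055,0,-0.001,-0.07,0],[0.055,0,-0.001,-0.12,0],[0.055,0.01,-0.02,-0.16,-0.12],[0.055,0.025,-0.06,-0.186,-0.24],[0.055,0.04,-0.1,-0.186,-0.36],[0.06,0.055,-0.14,-0.186,-0.48],[0.06,0.07,-0.18,-0.186,-0.6]]' ; python3 snap.py w14;  python3 -c "
from h import *
go(.572,.366,.2,93)"
```

```text
time_s: 21.3
tool_pos: [0.4999, 0.0198, 0.2016]
tool_rot: [-179.9, -0.1, 38.0]
force: [-0.1, -0.4, 0.6]
grip_width: 0.0588
t 21.30 [0.4999 0.0198 0.2016] [-179.94   -0.13   38.04] F [-0.1 -0.4  0.6] w 0.0588 q [-64.8  -1.4  59.6 107.3   1.2  73.3 -57.4]
t=21.4 tx 0.2668 ty -0.2181 tz 0.0012 twist -0.944 (alt 5.339) dist 0.345 rot -54
```

View pics/w14.png

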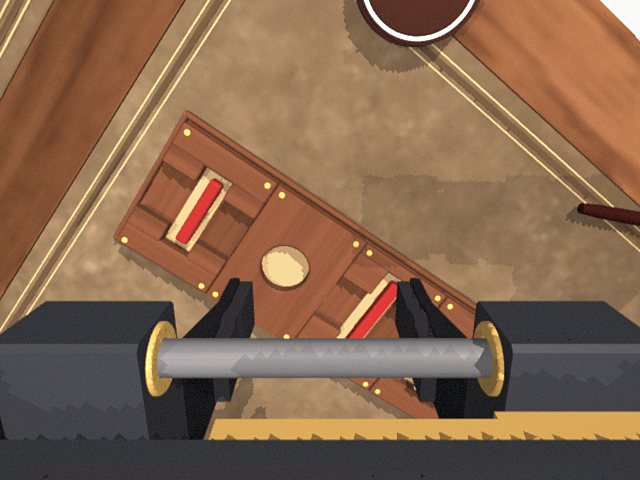

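```bash
python3 -m handwheel '[[0.06,0.03,-0.025,0,-0.12],[0.06,0.06,-0.05,0,-0.24],[0.06,0.09,-0.075,0,-0.36],[0.06,0.12,-0.1,0,-0.48],[0.06,0.15,-0.125,0,-0.6],[0.06,0.18,-0.15,0,-0.72],[0.06,0.21,-0.175,0,-0.84],[0.06,0.24,-0.2,0,-0.944],[0.06,0.267,-0.218,0,-0.944],[0.06,0.267,-0.218,0,-0.944],[0.06,0.267,-0.218,0,-0.944],[0.06,0.267,-0.218,0,-0.944]]'; python3 snap.py w15; python3 -c "
from h import *
import pickle
p=pickle.load(open('pics/w14.pkl','rb')); print(ray('wrist',(285,266),.02,p))"
```

```text
time_s: 22.55
tool_pos: [0.5775, 0.3518, 0.2011]
tool_rot: [180.0, 0.1, 91.7]
force: [-0.1, -0.8, 0.7]
grip_width: 0.0602
t 22.55 [0.5775 0.3518 0.2011] [180.     0.06  91.69] F [-0.1 -0.8  0.7] w 0.0602 q [-64.9  26.6  43.5  82.  -18.3  78.6 -19.1]
[0.43409025 0.01108243 0.02      ]
```

View pics/w15.png

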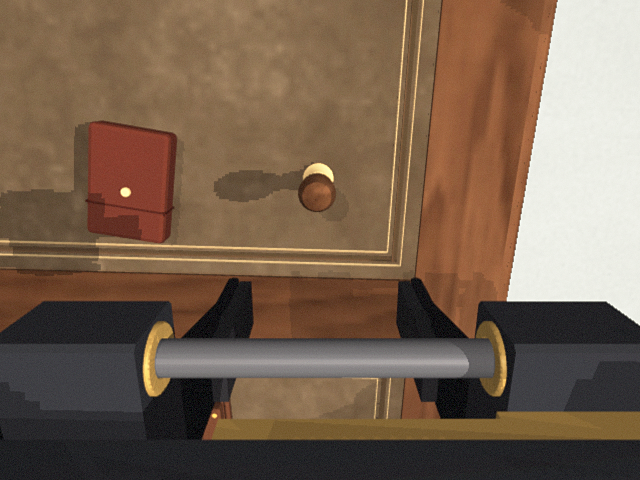

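```bash
python3 - <<'E'
from h import *
import pickle
p=pickle.load(open('pics/w15.pkl','rb'))
print(ray('wrist',(317.5,193),.068,p),ray('wrist',(318.5,163),.005,p)); print(proj('wrist',(.572,.366,.005),p),proj('wrist',(.572,.366,.068),p))
t=ray('wrist',(317.5,193),.068,p); f=ray('wrist',(318.5,163),.005,p)-[0,.0135,0]; print(f); go(*((t+f)/2)[:2],.034,91.7)
E
```

```text
[0.57062799 0.36842607 0.068     ] [0.57010506 0.38016747 0.005     ]
[320.32397758 180.06472058] [319.38362517 196.48290626]
[0.57010506 0.36666747 0.005     ]
t=22.6 tx 0.0159 ty -0.0067 tz 0.1674 twist -0.000 (alt 6.283) dist 0.017 rot -0
```

```bash
python3 -m handwheel '[[0.06,0.016,-0.0067,0.0,0],[0.06,0.016,-0.0067,0.03,0],[0.06,0.016,-0.0067,0.06,0],[0.06,0.016,-0.0067,0.09,0],[0.06,0.016,-0.0067,0.12,0],[0.06,0.016,-0.0067,0.145,0],[0.06,0.016,-0.0067,0.16,0],[0.06,0.016,-0.0067,0.167,0],[0.06,0.016,-0.0067,0.167,0],[0.06,0.016,-0.0067,0.167,0]]' 25; python3 snap.py w16
```

```text
time_s: 23.6
tool_pos: [0.5707, 0.3702, 0.0355]
tool_rot: [179.9, -0.1, 91.8]
force: [1.2, 0.5, 0.9]
grip_width: 0.0602
t 23.60 [0.5707 0.3702 0.0355] [179.9   -0.08  91.83] F [1.2 0.5 0.9] w 0.0602 q [-63.8  34.8  39.2  90.8 -24.   62.8 -16.7]
```

View pics/w16.png

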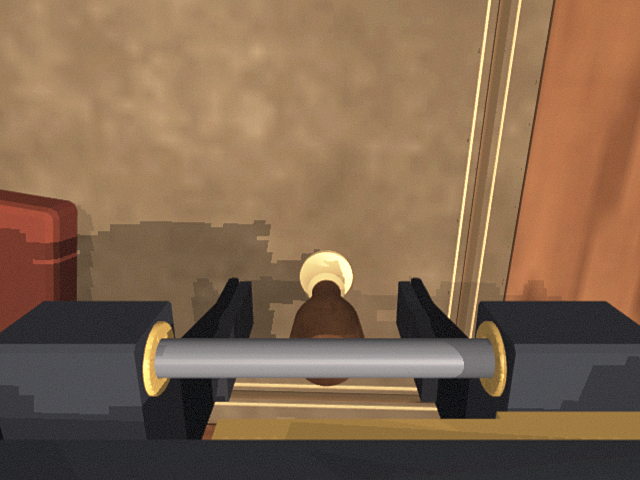

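```bash
python3 - <<'E'
from h import *
import pickle
p=pickle.load(open('pics/w16.pkl','rb'))
print(ray('wrist',(326,276),.006,p), ray('wrist',(326.5,251.5),.005,p)-[0,.0135,0], ray('wrist',(327,385),.074,p),ray('wrist',(327,345),.065,p))
E
```

```text
[0.57012812 0.36891404 0.006     ] [0.56996259 0.36743167 0.005     ] [0.57054164 0.35857927 0.074     ] [0.57026953 0.36811068 0.065     ]
```

```bash
python3 -m handwheel '[[0.06,-0.0015,0,0,0],[0.0,-0.0015,0,0,0],[0.0,-0.0015,0,0,0],[0.0,-0.0015,0,0,0],[0.0,-0.0015,0,0,0],[0.0,-0.0015,0,0,0],[0,-0.0015,0,-0.015,0],[0,-0.0015,0,-0.04,0],[0,-0.0015,0,-0.07,0],[0,-0.0015,0,-0.085,0],[0,-0.0015,0,-0.085,0],[0,-0.0015,0,-0.085,0]]' 25; python3 snap.py w17; python3 -c "
from h import *
go(.433,.010,.12,91.8)"
```

```text
time_s: 24.85
tool_pos: [0.5696, 0.3681, 0.1187]
tool_rot: [-180.0, -0.0, 91.8]
force: [-0.6, -1.0, -1.6]
grip_width: 0.0243
t 24.85 [0.5696 0.3681 0.1187] [-179.97   -0.     91.84] F [-0.6 -1.  -1.6] w 0.0243 q [-65.3  30.1  41.6  87.2 -20.7  70.6 -18.8]
t=24.9 tx -0.3533 ty -0.1475 tz -0.0022 twist 0.001 (alt -6.282) dist 0.383 rot 0
```

View pics/w17.png

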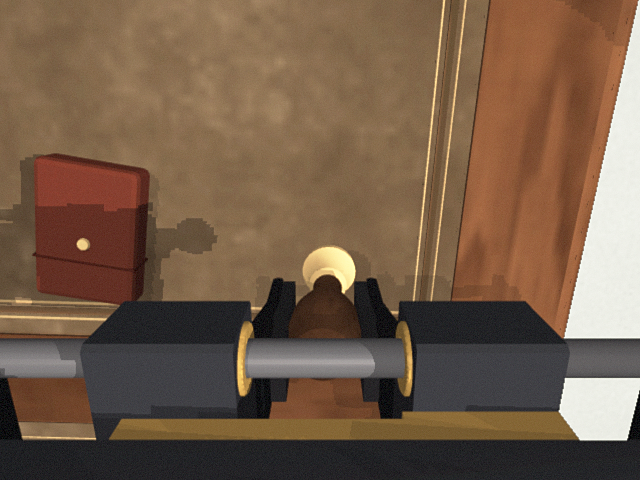

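```bash
python3 -m handwheel '[[0,-0.015,-0.006,0,0],[0,-0.045,-0.019,0,0],[0,-0.08,-0.033,0,0],[0,-0.115,-0.048,0,0],[0,-0.15,-0.063,0,0],[0,-0.185,-0.077,0,0],[0,-0.22,-0.092,0,0],[0,-0.255,-0.106,0,0],[0,-0.29,-0.121,0,0],[0,-0.32,-0.134,0,0],[0,-0.34,-0.142,0,0],[0,-0.350,-0.146,0,0],[0,-0.3533,-0.1475,0,0],[0,-0.3533,-0.1475,0,0],[0,-0.3533,-0.1475,0,0]]'; python3 snap.py w18;
```

```text
time_s: 26.4
tool_pos: [0.4342, 0.0113, 0.119]
tool_rot: [180.0, 0.0, 91.9]
force: [-1.2, 0.7, -0.3]
grip_width: 0.024
t 26.40 [0.4342 0.0113 0.119 ] [179.99   0.03  91.92] F [-1.2  0.7 -0.3] w 0.0240 q [-61.9  -8.9  54.1 121.2   8.   64.3  -9.7]
```

View pics/w18.png

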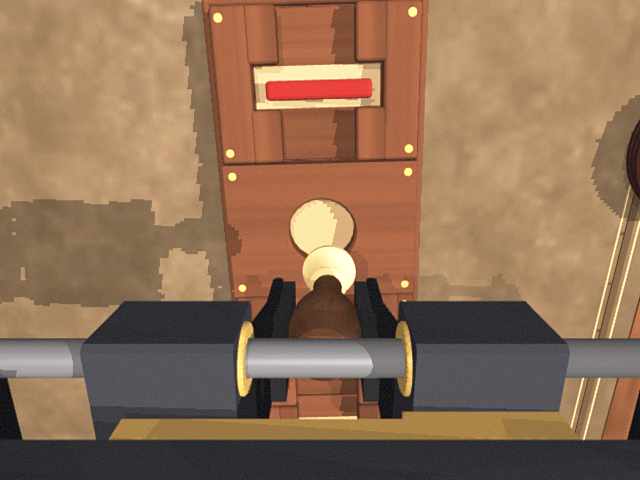

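```bash
python3 - <<'E'
from h import *
import pickle
p=pickle.load(open('pics/w18.pkl','rb'))
S=[(232,176.5),(408,172),(242,288),(405,284)]
print(np.mean([ray('wrist',u,.02,p) for u in S],0), "rim",ray('wrist',(322,228),.02,p), "foot",ray('wrist',(329,271),.119-.0355+.006,p))
E
```

```text
[0.43093903 0.01003336 0.02      ] rim [0.43105386 0.0128984  0.02      ] foot [0.43484087 0.01255126 0.0895    ]
```

```bash
python3 -m handwheel '[[0,-0.0015,-0.003,0.01,0],[0,-0.0015,-0.003,0.03,0],[0,-0.0015,-0.003,0.045,0],[0,-0.0015,-0.003,0.058,0],[0,-0.0015,-0.003,0.066,0],[0,-0.0015,-0.003,0.071,0],[0,-0.0015,-0.003,0.073,0],[0,-0.0015,-0.003,0.073,0],[0,-0.0015,-0.003,0.073,0]]'; python3 snap.py w19; python3 - <<'E'
from cell import read_camera
import cv2
cv2.imwrite("pics/sc19.png",read_camera("scene")); 
E
python3 crop.py pics/sc19.png 190 180 200 150 4 pics/sc19c.png
```

```text
time_s: 27.35
tool_pos: [0.4314, 0.0088, 0.0464]
tool_rot: [180.0, -0.0, 91.8]
force: [0.9, 0.2, -0.5]
grip_width: 0.0237
t 27.35 [0.4314 0.0088 0.0464] [179.95  -0.02  91.83] F [ 0.9  0.2 -0.5] w 0.0237 q [-62.5   0.7  59.  125.7  -0.7  53.9  -1.2]
```

View pics/w19.png

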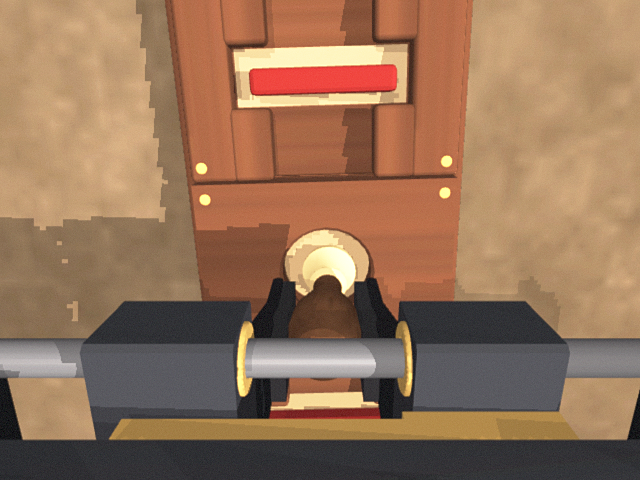

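View pics/sc19c.png

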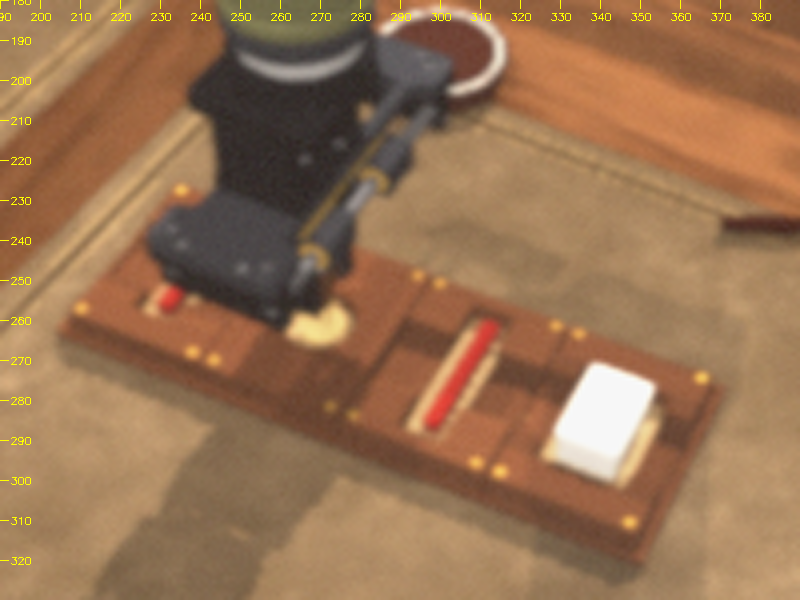

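```bash
python3 -m handwheel '[[0,0,0,0.001,0],[0,0,0,0.0015,0],[0,0,0,0.0015,0]]';python3 -m handwheel '[[0,0,0,0.0008,0],[0,0,0,0.0012,0],[0,0,0,0.0012,0]]'; python3 -c "
from h import *
st()"
```

```text
time_s: 27.75
tool_pos: [0.4309, 0.0087, 0.0445]
tool_rot: [180.0, -0.0, 91.8]
force: [-0.1, -0.0, -1.3]
grip_width: 0.0239
time_s: 28.05
tool_pos: [0.4315, 0.0088, 0.0439]
tool_rot: [180.0, -0.0, 91.8]
force: [-1.0, -0.1, 4.8]
grip_width: 0.0242
t 28.05 [0.4315 0.0088 0.0439] [179.97  -0.02  91.84] F [-1.  -0.1  4.8] w 0.0242 q [-62.4   1.2  59.1 125.8  -1.3  53.5  -0.7]
```

```bash
python3 -m handwheel '[[0.03,0,0,0,0],[0.035,0,0,0,0],[0.045,0,0,0,0],[0.06,0,0,0,0],[0.06,0,0,0,0],[0.06,0,0,0,0],[0.06,0,0,-0.02,0],[0.06,0,0,-0.05,0],[0.06,0,0,-0.09,0],[0.06,0,0,-0.13,0],[0.06,0,0,-0.16,0],[0.06,0.04,0,-0.16,0],[0.06,0.08,0.03,-0.16,0],[0.06,0.12,0.06,-0.16,0],[0.06,0.16,0.1,-0.16,0],[0.06,0.2,0.14,-0.16,0],[0.06,0.24,0.18,-0.16,0],[0.06,0.24,0.18,-0.16,0],[0.06,0.24,0.18,-0.16,0],[0.06,0.24,0.18,-0.16,0]]'; python3 - <<'E'
from cell import read_camera
import cv2
cv2.imwrite("pics/sc20.png",read_camera("scene")); cv2.imwrite("pics/sd20.png",read_camera("side")); 
E
python3 crop.py pics/sc20.png 190 180 200 150 4 pics/sc20c.png
python3 crop.py pics/sd20.png 200 190 180 130 4 pics/sd20c.png
```

```text
time_s: 30.05
tool_pos: [0.603, 0.2534, 0.2027]
tool_rot: [-179.9, 0.1, 91.8]
force: [-0.6, -0.8, 0.4]
grip_width: 0.0602
```

View pics/sc20c.png

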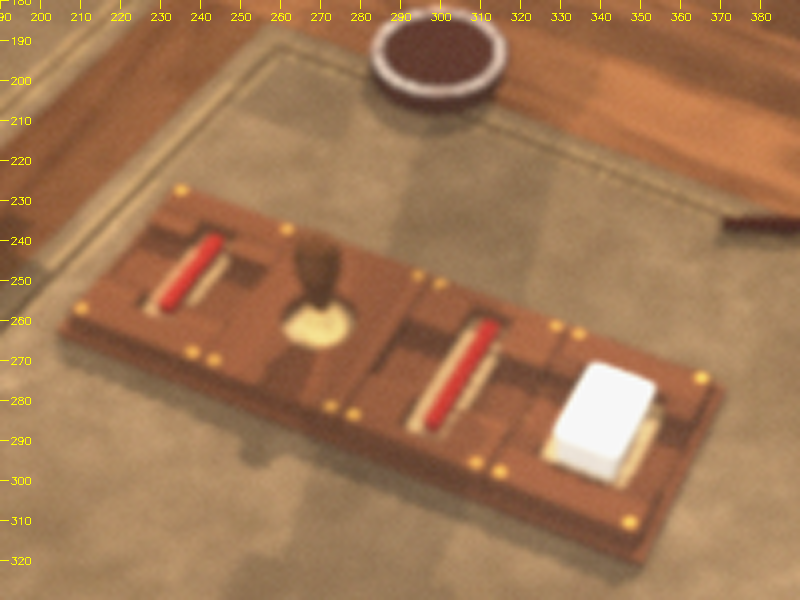

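View pics/sd20c.png

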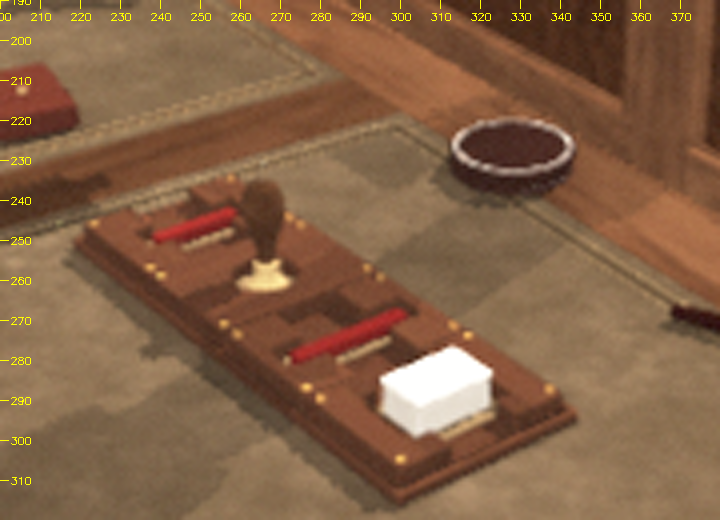

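View pics/sc20.png

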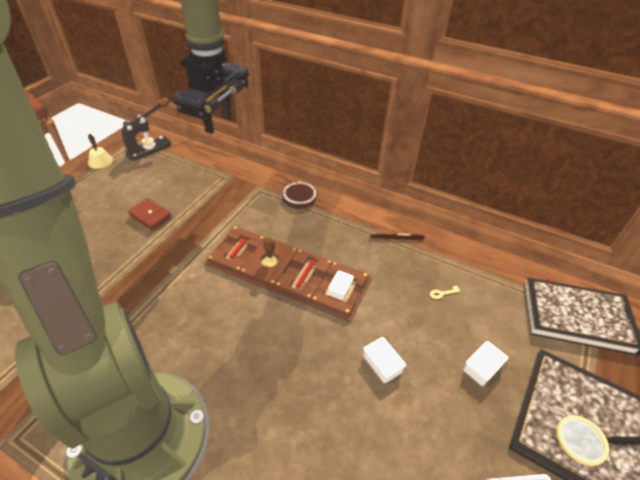

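```bash
python3 - <<'E'
from h import *
u=np.array([.998,.06]);v=np.array([-.06,.998])
c=np.array([.442,-.166])
for z in (.033,.040):
  for s,t in [(1,1),(1,-1),(-1,-1),(-1,1)]:
    q=c+u*.027*s+v*.018*t; print(z,proj("scene",(*q,z)).round(1),proj("side",(*q,z)).round(1))
for n,c,L in [("long",(.4373,-.0785),.041),("short",(.427,.097),.031)]:
  for s in(1,-1):
    q=np.array(c)+u*L*s; print(n,proj("scene",(*q,.019)).round(1),proj("side",(*q,.019)).round(1))
for z in (.008,.086): print("seal",proj("scene",(.432,.0095,z)).round(1),proj("side",(.432,.0095,z)).round(1))
E
```

```text
0.033 [338.3 271.5] [312.6 276.5]
0.033 [353.6 277.1] [322.5 283.2]
0.033 [344.3 295.2] [303.5 291.6]
0.033 [328.5 289.2] [293.8 284.5]
0.04 [338.5 269.5] [312.6 273.9]
0.04 [353.9 275.1] [322.5 280.6]
0.04 [344.5 293.2] [303.5 289. ]
0.04 [328.7 287.2] [293.7 281.9]
long [312.3 260.7] [299.5 267.3]
long [296.4 286.5] [271.7 278.6]
short [243.9 239.2] [257.5 242. ]
short [229.9 256.7] [237.5 248.9]
seal [270.1 263.3] [265.9 262.1]
seal [268.3 240. ] [264.3 234.9]
```

```bash
python3 -c "
from cell import sign_off
print(sign_off())"
```

```text
the job is handed in; nothing more can be done
None
```

The letter-sealing set is back in its tray, and I handed the job in at about 30 s of the 104 s allowed. The order was the long wax stick, the short wax stick, the smallest of the three silver boxes, then the seal.

- **Wax sticks:** the last scene and side pictures show both lying inside their own pockets. Their ends fall within 1–3 pixels of where flat-lying sticks should appear.
- **Stamp box:** it sits in the wide pocket. Its top corners read about 1–3 mm high in the scene picture but match a flat box in the side picture, within what the calibration allows.
- **Seal:** it stands upright in the round pocket. I felt contact with the felt (about 5 N) before letting go, and its top and foot line up vertically in both views.
- **Left alone:** the pen, the card case and the two larger boxes were not touched. The gripper ended clear of everything.

My position readings for the tray pockets differed by up to about 3 mm between cameras. I placed each piece by the wrist-camera view, well within the roughly 7 mm of slack in each pocket. One move toward the stamp box stopped about 6 cm short of the planned viewing spot, because the call ran out of rows. The box was already in view from there, so it made no difference.

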